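Lock the lathe spindle with its index pin

ROBOT

A 6-joint arm with a two-finger parallel gripper is mounted at the origin on the work surface. World frame = base frame: x ahead of the robot, y to its left, z up, the work surface at z = 0. Lengths are in m, angles in degrees, forces in N, time in s.
With the tool pointing down it reaches from about 0.225 to 0.875 m from the base axis. Payload 3.4 kg.
Tool frame: the origin (TCP) lies between the finger pads; the fingertips stand 11 mm ahead of it and the grasp point (between the pads) lies 8 mm behind it (tip_reach is the distance from the TCP to the fingertips, in m); z points along the fingers, y is the direction in which the jaws open and shut (so a half turn about z gives the same grasp; the last joint's range is limited). The gripper opens to 85 mm and grips with 20 to 120 N. Pads are 22 mm wide; open, the fingers measure 114 mm over their backs; the gripper's body (76 mm by 85 mm) begins 54 mm behind the grasp point. The pads swing forward as they close: fully open they stand 13 mm farther back than shut.
Start: joints at [62.166, 15.808, 86.224, -0, 77.962, -6.933], TCP at [0.205, 0.537, 0.242] pointing down, gripper open.
Joint ranges: [-165.64, 165.64], [-43.16, 119.46], [12.63, 154.43], [-67.54, 247.53], [6.08, 155.33], [-154.97, 154.97]. Speed limits (degrees/s): [147.25, 147.25, 180, 180, 180, 180].

INTERFACE

Orientations are given as a 3x3 rotation matrix whose columns are the frame's x, y, z axes.
In Python, from station import observe, grab_frame, camera_model, job_done, find_in, cut_out, tip_reach gives the robot as it stands.
- The arm moves only by the shell command python3 -m crank 'ROWS' [FORCE]. ROWS is JSON, a list that holds one entry, the list of rows, each a list of 7 numbers: the turn, a rotation vector about the tool's x, y, z in degrees, then the shift along the tool's x, y, z in mm, then the opening, from 0 (shut) to 1 (fully open). A call has 1 to 10 rows; each row is the pose to reach, as a shift and turn from the pose commanded when the call began, along the tool's axes at that moment; what a row does not reach only later rows make up. A row lasts 1/8 s, in which the tool goes at most 62.5 mm and 10.7 degrees, less where a joint would pass 70% of its speed; a pose out of reach is approached as far as the arm can. A call with a gripper value outside its range is refused whole. The fingers move at their own pace and stop on an object; FORCE is the grip in N (left out, the last holds). Time passes only in rows, so rows that repeat a pose let the fingers close. It gives the time, the measured TCP pose, the force and the opening at its end, in the units of the state.
- observe(): the state, without advancing time (a new reading comes with each control period).
- grab_frame(name): name is "side" or "top" or "wrist"; returns the picture (480x640x3 uint8, blue, green, red); there is no depth.
- camera_model(name): a dict with "camera_matrix" (3x3 intrinsics, pixels), "cam_to_world" (4x4, takes a point from camera to world coordinates); the wrist camera has in their place "T_tool_cam" (4x4, takes a point from camera to tool coordinates, whose origin is the TCP and whose axes are the flange's). Camera axes: x right, y up, looking along -z (the intrinsics and any distortion apply to the point x, -y, -z); pixel columns grow to the right and rows downward; lengths in m; the calibration is good to about 2 mm. A picture is of the moment at which its call begins: read the wrist's pose just before it. camera_model takes no time and is no camera call.
- job_done(): hands the job in, once; it reports no verdict.
Trained networks look in the newest picture that a camera, given by its name, has taken for a name from the list of things; names that differ only in an ending like _2 or _b are one class to them, and where a whole thing is asked for, a point or a joint stands for the part that bears it (a point fixed in the world has none). Each returns a list of dicts, best first, with "p" (0 to 1); they miss things now and then, are a little off and sometimes report something else, mostly with a low value. They report only what shows in the picture. A call takes as long as a camera call.
- find_in(camera, query): "pixel" ([column, row] in pixels, amid what is visible of it).
- cut_out(camera, query): "region" (480x640 bool, what is visible of it) and "pixel" ([column, row] in pixels, amid what is visible of it).
The state is a dict: "time_s": time; "joint_positions": joint angles; "qvel": joint speeds; "effort": joint torques, N m; "tcp_pos": TCP position; "orientation": TCP orientation; "ft_force": force on the tool from outside, world axes, zero at the start; "moment": the same for the moment, N m; "width": opening from 0.0 (shut) to 1.0 (fully open).
Only numpy, scipy, OpenCV 4.12 (cv2) and the standard library are available. Lean on these libraries where they do the work, as an engineer would, in place of code of your own. Each camera call takes 0.05 s, during which the arm holds its last target.

TASK

Lock the spindle of the small wood lathe with its index pin. Pull the sprung T-grip on top of the headstock up out of its parking notch, turn it a quarter turn and let it down so that the pin rests on the notched index ring; then roll the spindle gently by the lobed handwheel until the pin drops fully home into a notch, and do not force the wheel against the pin. Leave the other things on the lathe and the bench where they are.

Things in the scene. Friction and masses are not known exactly. Their poses are not given: they have to be found in the camera images.
- lathe: Small grey bench lathe, bolted down, 620 mm long. Origin on the bench under the index pin. Own x: from the operator's (robot's) side to the back; own y: along the spindle axis, from chuck to handwheel; z up. Flat headstock top at z = 245 mm, x -60 to 60, y -115 to 65 mm. Spindle axis at x = 0, z = 175 mm. Tool rest and tailstock stay below 245 mm.
- index_knob: Index pin with black T-grip, upright on top of the headstock. Origin on the pin's axis, at lathe z = 245 mm when fully home, rising with the pin; own z up, own x along the grip bar. At the start it is parked: the bar lies along the lathe's y, its cross pin 2.5 mm deep in a notch of the collar. Pulled up 13 mm or more (see pin_slide) it turns freely, either way.
- pin_slide (a joint): How far the index pin is pulled up, in m: 0 fully home, about 0.0055 with its round tip on top of a tooth of the index ring, 0.010 parked, 0.0125 resting on the collar's top edge, 0.016 at the stop. A spring pulls it down with about 5 N at 0, 9 N parked, 12 N at the stop.
- spindle: All that turns with the spindle: chuck and blank, index ring, and a five-lobed aluminium handwheel, 138 mm over the lobes, 20 mm thick. Origin in the handwheel's middle, on the axis; own y along the axis; own z towards the lobe that starts near the top. 55 mm free between handwheel and headstock. Turns either way without end; 4 to 6 N at a lobe while the pin rides on the ring.
- chuck_key: Steel T-handled chuck key, 12 mm high, lying on top of the headstock near its chuck end. Leave it.
- gouge: Turning gouge with wooden handle, 340 mm long, lying on the bench in front of the lathe. Leave it.
- discs: Flat stack of round sanding discs, 125 mm diameter, 12 mm high, on the bench. Leave it.
- blank: Square wooden blank, 45 x 170 x 45 mm, on the bench behind the handwheel end of the lathe. Leave it.
- wax_jar: Round jar with steel cap, 64 mm diameter, 55 mm high, on the bench. Leave it.
- forstner: Steel drill bit with a wide round head, standing on its head behind the lathe, 85 mm high. Leave it.
- caliper: Steel slide caliper, 230 mm long, 70 mm across the jaws, 8 mm high, lying on the bench in front of the tailstock. Leave it.
- grip (a point): Middle of the T-grip's bar, 40 mm above the index_knob origin: 44 mm long (own x), 12 mm thick (own y), 14 mm high, pinched from above across its thickness. Bare round shank, 10 mm diameter, below it.
- collar_top (a point): Middle of the top of the pin's slotted steel collar, 28 mm square over all, fixed on the headstock, 20 mm above its top. Shallow parking notch along the lathe's y, deep slot along its x. Only with the bar along the lathe's x (within about 4 degrees, either way round) does the cross pin go down the slot.
- ring_top (a point): Top of the index ring below the pin (fixed to the lathe): 90 mm diameter on the spindle, 6 notches 60 degrees apart, seen through the open headstock from front and back. At the start a tooth is under the pin; the next notch is 0.15 to 0.9 rad (8 to 50 mm at a lobe) away, unequal each way, its place known only by feel: the pin drops 5.5 mm and the wheel stops dead, with 1 mm of play either way.
- lobe (a point): Centre of the handwheel's lobe that starts near the top, 55 mm from the axis; turns with the wheel. The lobe is a round boss, 28 mm diameter, 20 mm long (along the axis). Open space of 36 mm to the next lobe on each side; the hub has 35 mm radius. Two fingers from above can straddle or pinch the lobe across the lathe's x, and push it round.

How it is judged (in metres and radians):
On the way:
1. the pin has been pulled out of its parking notch, turned into the collar's deep slot and let down onto the index ring (value of joint pin_slide below 0.0075 m), for 0.2 s.
At the end, for the whole second after the job is handed in: The index pin is fully home in a notch of the index ring (within 1.5 mm of its end position) and the spindle is at rest (value of joint pin_slide below 0.0015 m and angular speed of spindle below 0.05 rad/s); the robot touches nothing.
It fails at once if the spindle is forced against the index pin (more than 25 N between pin and index ring) (contact force between index_knob and spindle above 25 N).
It fails at once if one of the other things on the lathe or the bench is shifted by more than 20 mm (distance of any of gouge, discs, blank, wax_jar, forstner, caliper, chuck_key from where it was at the start of the episode above 0.02 m).
It also fails if it takes over 58 s, if anything falls off the work surface, if the arm or the gripper's body presses on something with over 40 N, if the wrist force passes 120 N, or if a joint passes its speed limit or range.

## Working session

There is one attempt and no reset: what is moved stays moved. The work goes in short steps, Python scripts to look and compute and a shell command to move; the robot and the scene stay as the last step left them, time stands still between calls to the robot, and variables do not carry over. Pictures are saved under pics/ and viewed, and the job is handed in when it is done.

```bash
ls; mkdir -p pics
cat > h.py <<'E'
import numpy as np, cv2
from station import *
def save(n,f):
    im=grab_frame(n); cv2.imwrite('pics/'+f,im); return im
E
python3 - <<'E'
from h import *
s=observe(); print(s)
for n in ('side','top','wrist'):
    save(n,n+'0.png'); m=camera_model(n); print(n,{k:np.round(v,4).tolist() if not isinstance(v,str) else v for k,v in m.items()})
    for q in ('grip','lobe','lathe','index_knob','spindle','chuck_key'):
        print(q,[(np.round(d['pixel'],1).tolist(),round(d['p'],2)) for d in find_in(n,q)[:2]])
E
```

```text
pics
{'time_s': 0.0, 'joint_positions': array([ 6.21660514e+01,  1.58490537e+01,  8.62973122e+01,  2.44487364e-04,
        7.79603793e+01, -6.93233537e+00]), 'qvel': array([ 0.13864054,  0.06143002, -0.11588633,  0.03020626, -0.0949223 ,
        0.06658822]), 'effort': array([ 1.22489717e-03, -4.16773117e+01, -2.45809346e+01, -3.91421836e-04,
        1.06375921e-02, -5.81654362e-06]), 'tcp_pos': array([0.2048974 , 0.53670472, 0.24141088]), 'orientation': array([[-9.34194011e-01,  3.56764330e-01, -8.73571041e-04],
       [ 3.56765326e-01,  9.34192589e-01, -1.64555997e-03],
       [ 2.29006491e-04, -1.84893213e-03, -9.99998265e-01]]), 'ft_force': array([0.09756788, 0.48651472, 0.77848762]), 'moment': array([-0.04881501, -0.01901709,  0.03679302]), 'width': 1.001306198657161}
side {'camera_matrix': [[599.7225, 0.0, 324.7181], [0.0, 599.7225, 237.0269], [0.0, 0.0, 1.0]], 'cam_to_world': [[-0.9095, 0.3004, -0.2875, 0.0218], [-0.4156, -0.6377, 0.6486, 1.0828], [0.0115, 0.7093, 0.7048, 1.3353], [0.0, 0.0, 0.0, 1.0]]}
grip [([318.9, 194.9], 0.65), ([329.5, 216.7], 0.22)]
lobe [([310.1, 250.7
[... 273 characters left out ...]
rld': [[-0.0285, 0.9878, -0.1533, 0.3578], [-0.9996, -0.0281, 0.0045, 0.0177], [0.0002, 0.1534, 0.9882, 1.137], [0.0, 0.0, 0.0, 1.0]]}
grip [([339.4, 224.2], 0.72)]
lobe [([406.4, 226.1], 0.94)]
lathe [([394.0, 228.5], 0.6), ([339.5, 221.1], 0.4)]
index_knob [([342.5, 221.3], 0.55)]
spindle [([338.0, 223.2], 0.75), ([408.3, 226.4], 0.64)]
chuck_key [([377.5, 222.0], 0.77), ([339.4, 223.7], 0.37)]
wrist {'camera_matrix': [[385.1328, 0.0, 316.3475], [0.0, 385.1328, 239.9283], [0.0, 0.0, 1.0]], 'T_tool_cam': [[-0.0009, 0.9513, 0.3082, 0.0798], [1.0, 0.001, -0.0001, -0.0005], [-0.0005, 0.3082, -0.9513, -0.132], [0.0, 0.0, 0.0, 1.0]]}
grip []
lobe []
lathe []
index_knob []
spindle []
chuck_key []
```

View pics/side0.png

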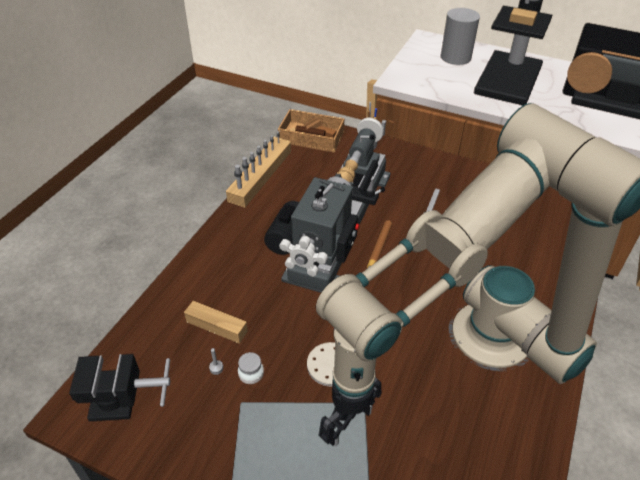

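View pics/top0.png

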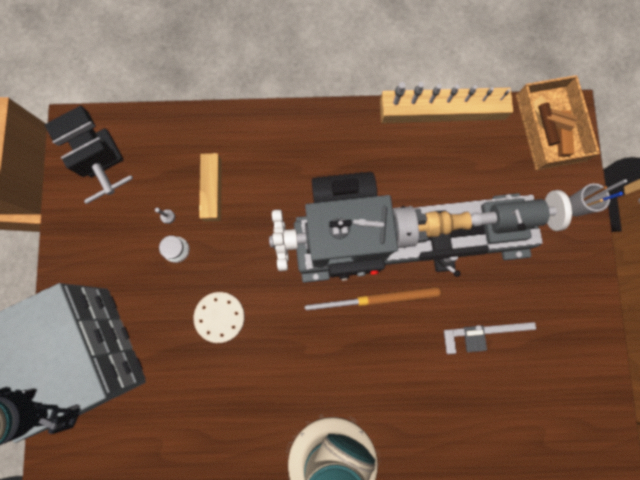

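Run:
```python
import cv2
a=cv2.imread('pics/top0.png')[150:300,270:450]; cv2.imwrite('pics/t0c.png',cv2.resize(a,None,fx=4,fy=4,interpolation=2))
a=cv2.imread('pics/side0.png')[120:320,220:440]; cv2.imwrite('pics/s0c.png',cv2.resize(a,None,fx=3,fy=3,interpolation=2))
```

```text
(no output)
```

View pics/t0c.png

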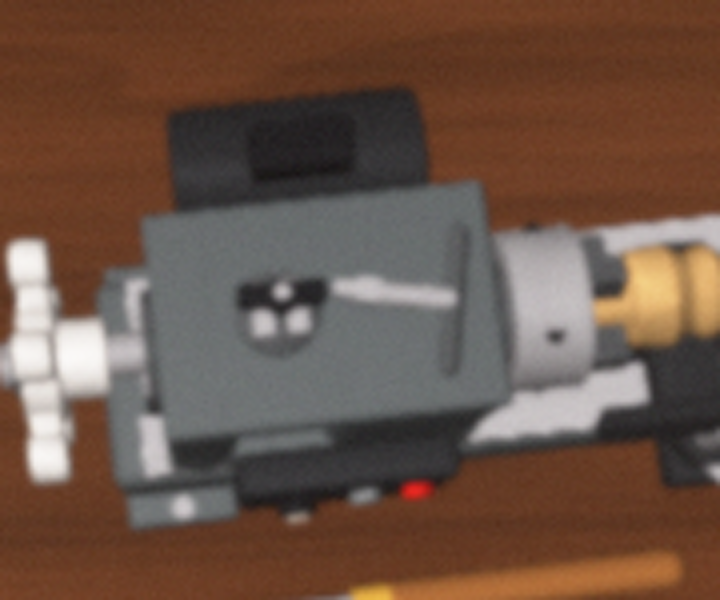

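View pics/s0c.png

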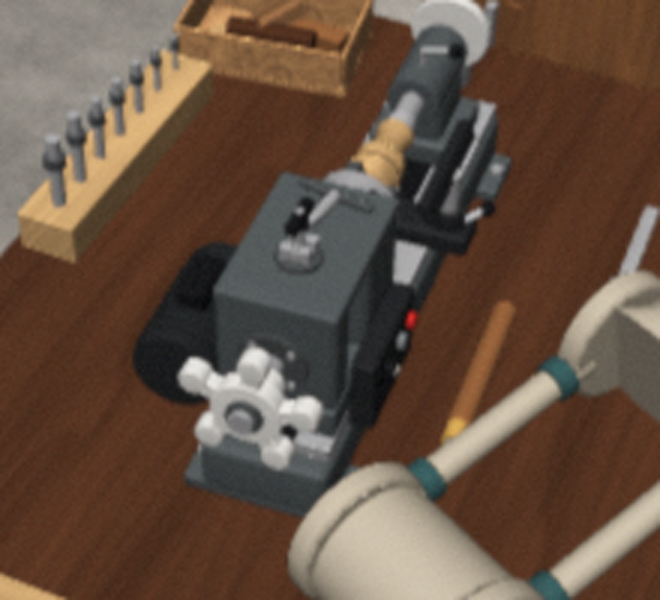

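```bash
cat >> h.py <<'E'
def ray(n,px,pose=None):
    m=camera_model(n); K=np.array(m['camera_matrix'])
    if n=='wrist':
        T=np.eye(4); T[:3,:3]=pose['orientation']; T[:3,3]=pose['tcp_pos']; T=T@np.array(m['T_tool_cam'])
    else: T=np.array(m['cam_to_world'])
    d=np.linalg.inv(K)@np.array([px[0],px[1],1.]); d=np.array([d[0],-d[1],-d[2]])
    return T[:3,3],T[:3,:3]@d
def onz(n,px,z,pose=None):
    o,d=ray(n,px,pose); return o+d*(z-o[2])/d[2]
def proj(n,P,pose=None):
    m=camera_model(n); K=np.array(m['camera_matrix'])
    if n=='wrist':
        T=np.eye(4); T[:3,:3]=pose['orientation']; T[:3,3]=pose['tcp_pos']; T=T@np.array(m['T_tool_cam'])
    else: T=np.array(m['cam_to_world'])
    c=np.linalg.inv(T)@np.append(P,1); v=K@np.array([c[0],-c[1],-c[2]]); return v[:2]/v[2]
E
python3 - <<'E'
from h import *
from scipy.optimize import least_squares
print('distort', {k:v for k,v in camera_model('top').items() if k not in('camera_matrix','cam_to_world')})
c=np.array([(145,217),(482,183),(508,405),(175,440)])/4+[270-.4,150-.4]
L=[(60,65),(60,-115),(-60,-115),(-60,65)]
s=np.array([(283,172),(397,213),(337,320),(216,287)])/3+[220-.3,120-.3]
# side corners: back-left?, front...
Ls=[(60,-115),(-60,-115),(-60,65),(60,65)]
def P(v,l,z):
    a=v[2];x,y=l[0]/1e3,l[1]/1e3
    return [v[0]+x*np.cos(a)-y*np.sin(a),v[1]+x*np.sin(a)+y*np.cos(a),z]
def r(v,top=1,side=1):
    o=[]
    if top:o+=[proj('top',P(v,l,.245))-p for l,p in zip(L,c)]
    if side:o+=[proj('side',P(v,l,.245))-p for l,p in zip(Ls,s)]
    return np.ravel(o)
for a in((1,1),(1,0),(0,1)):
    q=least_squares(r,[.4,0,0],args=a); print(a,q.x[:2],np.degrees(q.x[2]),np.round(q.fun,1))
for z,px in((.295,(270+282/4,150+292/4)),(.265,(270+281/4,150+325/4))): print(onz('top',px,z))
print(onz('side',(220+300/3,120+212/3),.295))
E
```

```text
distort {}
(1, 1) [ 0.52893504 -0.02361765] 4.342208925657382 [-1.3 -0.4  0.6 -0.7  1.6  0.7 -3.   1.1  0.1 -1.   1.8 -5.1  0.3  0.5
 -1.7  0.4]
(1, 0) [ 0.52924829 -0.02473055] 4.517392591477042 [-0.9 -0.5  1.  -1.   2.2  0.3 -2.4  1. ]
(0, 1) [ 0.52736459 -0.01929632] 3.948497507708951 [ 0.2 -0.   1.9 -3.9 -0.1  1.8 -2.   1.4]
[ 0.53016844 -0.02479974  0.295     ]
[ 0.51945619 -0.02522066  0.265     ]
[ 0.53047185 -0.02874627  0.295     ]
```

```bash
cat >> h.py <<'E'
def rows(target,yaw_y=None):
    """shift (mm) in tool axes and turn (deg about tool z) so tool y yaws to yaw_y (deg), tool down"""
    s=observe(); R=s['orientation']; d=R.T@(np.array(target)-s['tcp_pos'])*1e3
    out='shift '+str(np.round(d,1))
    if yaw_y is not None:
        a=np.radians(yaw_y); y=np.array([np.cos(a),np.sin(a),0]); z=np.array([0,0,-1.]); Rt=np.c_[np.cross(y,z),y,z]
        out+=' turn '+str(np.round(np.degrees(cv2.Rodrigues(R.T@Rt)[0].ravel()),2))
    print(out)
E
python3 - <<'E'
from h import *
rows([.53,-.025,.40],4.4)
rows([.205,.537,.40],4.4)
E
```

```text
shift [-504.  -409.3 -157.7] turn [ 1.00e-02 -0.00e+00  6.47e+01]
shift [ 1.000e-01 -2.000e-01 -1.577e+02] turn [ 1.00e-02 -0.00e+00  6.47e+01]
```

```bash
python3 -m crank '[[[0,0,0,0,0,-60,1],[0,0,10,-40,-30,-110,1],[0,0,20,-80,-65,-158,1],[0,0,30,-125,-100,-158,1],[0,0,40,-172,-140,-158,1],[0,0,50,-220,-178,-158,1],[0,0,60,-268,-217,-158,1],[0,0,64.7,-315,-256,-158,1],[0,0,64.7,-362,-294,-158,1],[0,0,64.7,-410,-333,-158,1]]]'
python3 - <<'E'
from h import *
rows([.53,-.025,.40],4.4)
E
```

```text
time_s: 2.3
tcp_pos: [0.4694, 0.0791, 0.4006]
orientation: [[-0.077, 0.997, 0.001], [0.997, 0.077, 0.001], [0.0, 0.001, -1.0]]
ft_force: [0.7, 1.4, -0.3]
width: 0.996
shift [-108.4   52.4    0.6] turn [ 0.07 -0.02 -0.01]
```

```bash
python3 -m crank '[[[0,0,0,-50,25,0,1],[0,0,0,-95,46,0,1],[0,0,0,-108,52,0,1],[0,0,0,-108,52,0,1]]]'
python3 - <<'E'
from h import *
s=observe(); print(s['tcp_pos'],s['orientation'])
im=save('wrist','w1.png')
for q in ('grip','index_knob'): print([(d['pixel'],d['p']) for d in find_in('wrist',q)[:2]])
E
```

```text
time_s: 2.8
tcp_pos: [0.5289, -0.023, 0.3999]
orientation: [[-0.075, 0.997, -0.001], [0.997, 0.075, 0.001], [0.001, -0.001, -1.0]]
ft_force: [-0.5, 0.5, 0.7]
width: 1.001
[ 0.52890941 -0.02304528  0.39990656] [[-7.53816003e-02  9.97154215e-01 -1.04162414e-03]
 [ 9.97154270e-01  7.53825576e-02  9.12480493e-04]
 [ 9.88404062e-04 -9.69875722e-04 -9.99999041e-01]]
[([320.6, 242.6], 0.77)]
[([317.6, 245.9], 0.86)]
```

View pics/w1.png

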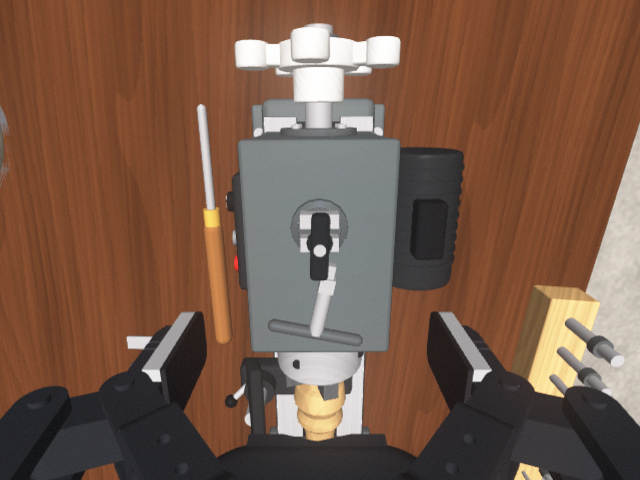

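Run:
```python
from h import *
im=cv2.imread('pics/w1.png')
cv2.imwrite('pics/w1c.png',cv2.resize(im[180:350,260:380],None,fx=4.5,fy=3.5*1.0,interpolation=2))
s=observe()
for px in ((320,213),(319,279)): print(onz('wrist',px,.302,s))
for px in ((241,142),(398,140),(250,350),(390,350)): print(onz('wrist',px,.245,s))
for lbl,px in (('loblo',(310,45)),('R',(383,51)),('L',(251,55))): print(lbl,onz('wrist',px,.245-.01,s))
g=cv2.cvtColor(im,cv2.COLOR_BGR2GRAY)
for r in (218,225,262,270,275): print(r,g[r,300:340].tolist())
```

```text
[5.27767221e-01 4.38546448e-04 3.02000000e-01]
[ 0.53066233 -0.04361607  0.302     ]
[0.46802514 0.03475437 0.245     ]
[0.58139203 0.04496276 0.245     ]
[ 0.47883245 -0.1396335   0.245     ]
[ 0.59955917 -0.13027382  0.245     ]
loblo [0.51306903 0.10358624 0.235     ]
R [0.56438608 0.10375764 0.235     ]
L [0.47215695 0.09403873 0.235     ]
218 [223, 223, 221, 223, 221, 221, 223, 221, 221, 223, 208, 115, 47, 52, 48, 54, 51, 52, 52, 52, 55, 53, 54, 55, 54, 53, 53, 53, 49, 79, 184, 221, 222, 222, 220, 224, 222, 221, 213, 138]
225 [222, 224, 224, 223, 223, 223, 223, 224, 224, 223, 211, 74, 48, 49, 53, 51, 53, 51, 52, 53, 57, 56, 55, 53, 53, 50, 50, 50, 49, 78, 183, 222, 224, 223, 222, 223, 222, 224, 215, 138]
262 [131, 132, 131, 132, 131, 131, 130, 130, 129, 123, 56, 48, 51, 51, 53, 53, 54, 50, 54, 54, 50, 56, 54, 56, 52, 50, 53, 53, 77, 142, 140, 138, 136, 133, 129, 129, 132, 132, 131, 132]
270 [132, 130, 131, 129, 132, 134, 133, 130, 132, 121, 46, 49, 52, 52, 53, 55, 54, 54, 50, 54, 52, 52, 52, 52, 54, 54, 54, 65, 143, 222, 221, 221, 221, 221, 219, 202, 129, 130, 134, 132]
275 [131, 131, 132, 131, 128, 133, 132, 131, 131, 124, 44, 47, 47, 51, 50, 54, 54, 53, 54, 57, 53, 55, 53, 52, 55, 50, 51, 80, 182, 219, 221, 219, 222, 219, 195, 135, 131, 130, 132, 134]
```

View pics/w1c.png

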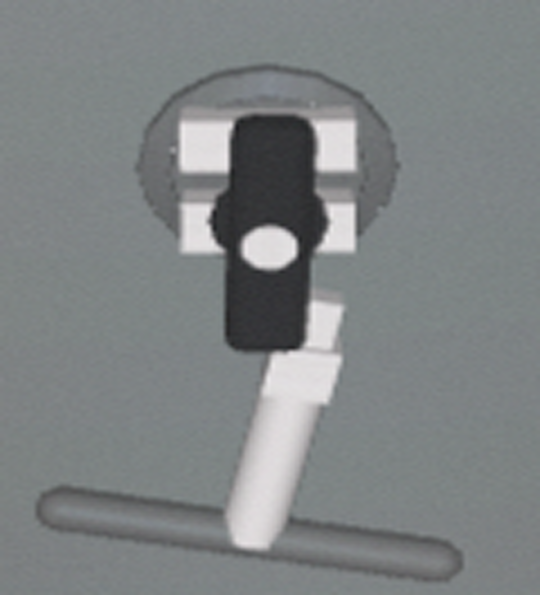

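```bash
python3 -m crank '[[[0,0,0,1,0,30,0.7],[0,0,0,1,0,60,0.55],[0,0,0,1,0,60,0.55]]]'
python3 - <<'E'
from h import *
s=observe()
im=save('wrist','w2.png'); print(s['tcp_pos'],s['width'])
cv2.imwrite('pics/w2c.png',cv2.resize(im[200:400,230:410],None,fx=3,fy=3,interpolation=2))
E
```

```text
time_s: 3.32
tcp_pos: [0.5269, -0.0201, 0.3388]
orientation: [[-0.079, 0.997, -0.004], [0.997, 0.079, 0.001], [0.002, -0.004, -1.0]]
ft_force: [-0.2, 0.5, 0.3]
width: 0.545
[ 0.52690809 -0.02013362  0.33876777] 0.5454357558846561
```

View pics/w2c.png

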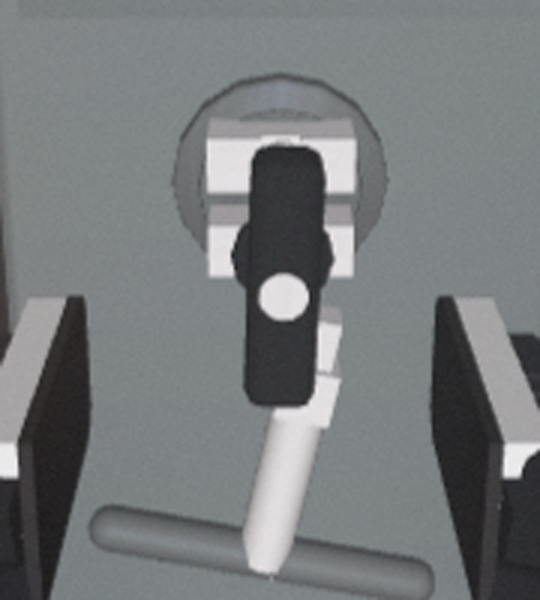

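Run:
```python
from h import *
s2=observe()
def P(t,R): return dict(tcp_pos=np.array(t),orientation=np.array(R))
s1=P([.52890941,-.02304528,.39990656],[[-7.53816003e-02,9.97154215e-01,-1.04162414e-03],[9.97154270e-01,7.53825576e-02,9.12480493e-04],[9.88404062e-04,-9.69875722e-04,-9.99999041e-01]])
f=lambda c,k:(c[0]/k[0]+k[2]-.4,c[1]/k[1]+k[3]-.4)
k1=(4.5,3.5,260,180);k2=(3,3,230,200)
for n,a,b in (('dot',(270,247),(283,297)),('barA',(276,116),(288,148)),('barB',(264,350),(280,405))):
    for z in (.302,.304): print(n,z,onz('wrist',f(a,k1),z,s1)[:2],onz('wrist',f(b,k2),z,s2)[:2])
print(s2['tcp_pos'],s2['orientation'])
```

```text
dot 0.302 [ 0.53008851 -0.02517309] [ 0.53124193 -0.0266673 ]
dot 0.304 [ 0.53002043 -0.0244716 ] [ 0.53112295 -0.02567329]
barA 0.302 [ 0.52902961 -0.00084803] [ 0.52987003 -0.00096384]
barA 0.304 [ 5.28970742e-01 -3.58084592e-04] [ 5.29767147e-01 -2.71381747e-04]
barB 0.302 [ 0.53078488 -0.0454211 ] [ 0.53241879 -0.04674471]
barB 0.304 [ 0.53071075 -0.04454352] [ 0.53228601 -0.04551516]
[ 0.52801334 -0.02050822  0.34044433] [[-7.84823246e-02  9.96915103e-01 -8.95963985e-04]
 [ 9.96915350e-01  7.84827818e-02  4.86971343e-04]
 [ 5.55786832e-04 -8.54981607e-04 -9.99999480e-01]]
```

Run:
```python
from h import *
save('wrist','tmp.png'); s=observe()
im=save('wrist','w3.png')
cv2.imwrite('pics/w3c.png',cv2.resize(im[200:400,230:410],None,fx=3,fy=3,interpolation=2))
hsv=im[270:330,300:345].min(2)>190
n,l,st,ce=cv2.connectedComponentsWithStats(hsv.astype(np.uint8))
for i in range(1,n): print(st[i].tolist(),ce[i]+[300,270], onz('wrist',ce[i]+[300,270],.303,s))
g=cv2.cvtColor(im,cv2.COLOR_BGR2GRAY)<80
ys,xs=np.nonzero(g[240:340,295:350]); print(ys.min()+240,ys.max()+240)
for r in range(250,338,8):
    x=np.nonzero(g[r,295:350])[0]+295
    if len(x): print(r,x.min(),x.max(),onz('wrist',((x.min()+x.max())/2,r),.302,s)[:2])
print(s['tcp_pos'])
```

```text
[0, 2, 5, 16, 60] [301.45 279.  ] [ 0.52045173 -0.01751483  0.303     ]
[35, 2, 9, 16, 114] [339.47368421 279.25438596] [ 0.53870649 -0.01624644  0.303     ]
[13, 18, 15, 14, 171] [319.91812865 294.28070175] [ 0.52995934 -0.02490728  0.303     ]
[32, 34, 8, 16, 101] [334.76237624 311.04950495] [ 0.53801725 -0.03345865  0.303     ]
[29, 51, 10, 9, 69] [334.01449275 325.37681159] [ 0.53838121 -0.04148602  0.303     ]
245 330
250 310 332 [ 0.52867505 -0.0024012 ]
258 309 332 [ 0.52876417 -0.0064373 ]
266 309 332 [ 0.52909311 -0.01051058]
274 305 334 [ 0.52894612 -0.0146772 ]
282 304 335 [ 0.52928091 -0.01886476]
290 306 333 [ 0.52962041 -0.02311115]
298 308 331 [ 0.52996471 -0.02741762]
306 308 330 [ 0.53006682 -0.0318044 ]
314 308 330 [ 0.53041926 -0.03623504]
322 307 329 [ 0.53027548 -0.04076812]
330 313 325 [ 0.53113954 -0.04528984]
[ 0.52877889 -0.02085655  0.34151378]
```

Run:
```python
from h import *
rows([.5298,-.0243,.286],4.2)
```

```text
shift [-3.2  0.2 56. ] turn [0.16 0.03 0.26]
```

```bash
python3 -m crank '[[[0,0,0,-3,1,25,0.55],[0,0,0,-3,1,54,0.55],[0,0,0,-3,1,54,0.55]]]'
python3 - <<'E'
from h import *
save('wrist','w4.png')
rows([.5298,-.0243,.286],4.2)
E
```

```text
time_s: 3.85
tcp_pos: [0.5294, -0.0244, 0.2859]
orientation: [[-0.077, 0.997, -0.002], [0.997, 0.077, 0.001], [0.001, -0.002, -1.0]]
ft_force: [-0.3, -0.3, 0.9]
width: 0.546
shift [ 0.3 -0.5  1.2] turn [0.04 0.   0.21]
```

View pics/w4.png

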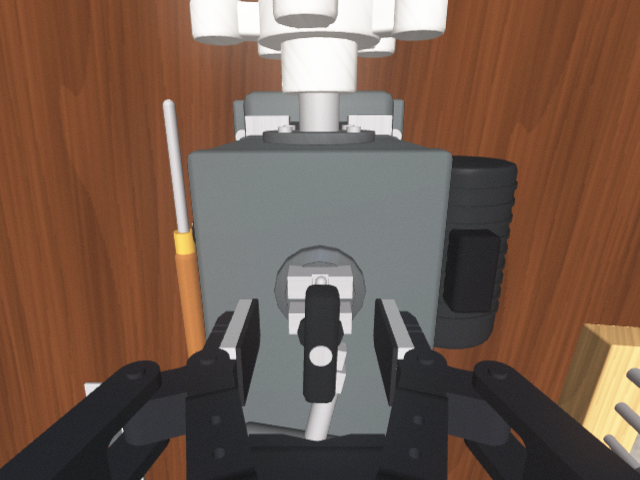

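```bash
python3 -m crank '[[[0,0,0,0,0,0,0.1],[0,0,0,0,0,0,0],[0,0,0,0,0,0,0],[0,0,0,0,0,0,0],[0,0,0,0,0,0,0]]]' 60
```

```text
time_s: 4.53
tcp_pos: [0.5309, -0.0247, 0.2879]
orientation: [[-0.077, 0.997, 0.003], [0.997, 0.077, -0.0], [-0.001, 0.003, -1.0]]
ft_force: [-0.5, 0.0, 5.7]
width: 0.129
```

```bash
python3 -m crank '[[[0,0,0,0,0,-2.5,0],[0,0,0,0,0,-4.5,0],[0,0,0,0,0,-4.5,0],[0,0,0,0,0,-4.5,0]]]'
```

```text
time_s: 5.03
tcp_pos: [0.5307, -0.0247, 0.2895]
orientation: [[-0.077, 0.997, -0.0], [0.997, 0.077, 0.0], [0.0, -0.0, -1.0]]
ft_force: [4.5, -0.6, -9.2]
width: 0.128
```

```bash
python3 -m crank '[[[0,0,0,0,0,-1.5,0],[0,0,0,0,0,-1.5,0],[0,0,0,0,0,-1.5,0]]]'
python3 - <<'E'
from h import *
s=observe(); print(s['tcp_pos'],s['ft_force'])
save('wrist','w5.png')
s=observe(); print(s['tcp_pos'],s['ft_force'])
E
```

```text
time_s: 5.4
tcp_pos: [0.5306, -0.0247, 0.291]
orientation: [[-0.077, 0.997, -0.0], [0.997, 0.077, 0.0], [0.0, -0.0, -1.0]]
ft_force: [4.7, 0.3, -9.5]
width: 0.125
[ 0.53064656 -0.02472391  0.29098749] [ 4.70672639  0.32327132 -9.48662475]
[ 0.53063527 -0.02474795  0.29098181] [  4.80273812  -0.45770153 -10.08547608]
```

View pics/w5.png

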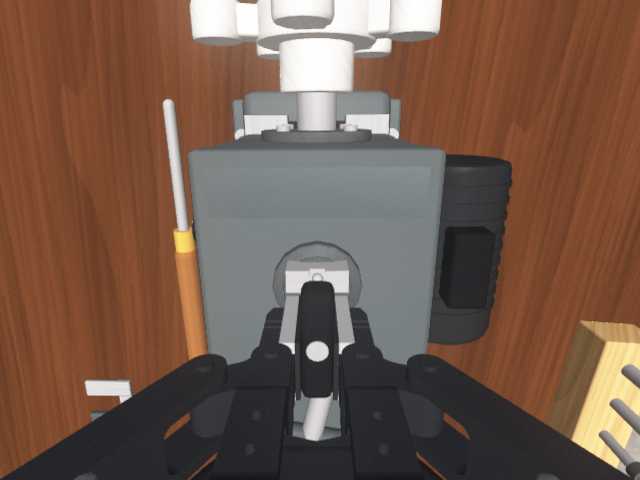

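```bash
python3 -m crank '[[[0,0,0,0,0,-2,0],[0,0,0,0,0,-2,0],[0,0,0,0,0,-2,0]]]'; python3 -c "
from h import *
print(observe()['tcp_pos'],observe()['ft_force'])"
```

```text
time_s: 5.82
tcp_pos: [0.5306, -0.0247, 0.2928]
orientation: [[-0.077, 0.997, -0.0], [0.997, 0.077, 0.0], [0.0, -0.0, -1.0]]
ft_force: [6.3, -0.1, -10.8]
width: 0.132
[ 0.53064805 -0.02472796  0.29282224] [  6.27884663  -0.11908318 -10.79875859]
```

```bash
python3 -m crank '[[[0,0,0,0,1,-1,0],[0,0,0,0,1,-1,0],[0,0,0,0,1,-1,0]]]'; python3 -c "
from h import *
print(observe()['tcp_pos'],observe()['ft_force'])"
```

```text
time_s: 6.2
tcp_pos: [0.5307, -0.0247, 0.2944]
orientation: [[-0.077, 0.997, -0.002], [0.997, 0.077, 0.0], [0.0, -0.002, -1.0]]
ft_force: [3.9, -1.2, -14.4]
width: 0.127
[ 0.53066885 -0.0247039   0.29435789] [  3.8826618   -1.22774161 -14.44191209]
```

```bash
python3 -m crank '[[[0,0,0,0,0.7,0.7,0],[0,0,10,0,0.7,0.7,0],[0,0,20,0,0.7,0.7,0],[0,0,30,0,0.7,0.7,0],[0,0,40,0,0.7,0.7,0],[0,0,50,0,0.7,0.7,0],[0,0,60,0,0.7,0.7,0],[0,0,70,0,0.7,0.7,0],[0,0,80,0,0.7,0.7,0],[0,0,90,0,0.7,0.7,0]]]'; python3 -m crank '[[[0,0,0,0,0,0,0],[0,0,0,0,0,0,0]]]'; python3 -c "
from h import *
save('wrist','w6.png')
s=observe();print(s['tcp_pos'],s['ft_force'],s['moment'])"
```

```text
time_s: 7.45
tcp_pos: [0.531, -0.0249, 0.2943]
orientation: [[0.997, 0.071, -0.002], [0.071, -0.997, -0.001], [-0.002, 0.001, -1.0]]
ft_force: [3.0, -2.1, -11.5]
width: 0.127
time_s: 7.7
tcp_pos: [0.531, -0.0249, 0.2943]
orientation: [[0.997, 0.079, -0.002], [0.079, -0.997, -0.001], [-0.002, 0.0, -1.0]]
ft_force: [2.3, -2.5, -11.7]
width: 0.127
[ 0.53109453 -0.02490482  0.29435844] [  1.34152292  -3.25530911 -12.60018788] [-0.52967045 -0.2568803  -0.00565371]
```

View pics/w6.png

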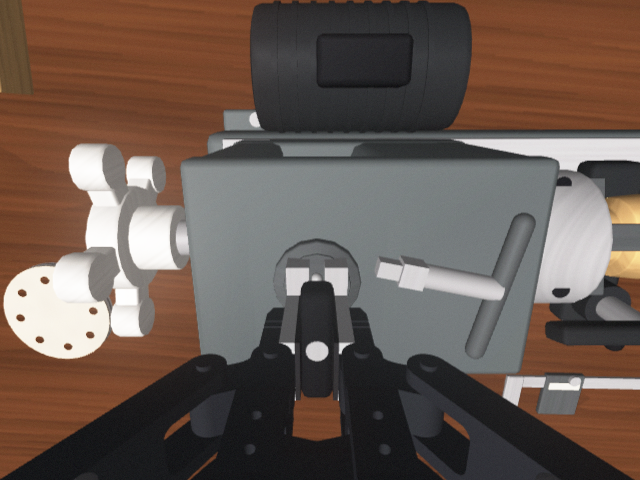

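```bash
python3 -m crank '[[[0,0,0,0,0,2,0],[0,0,0,0,0,4,0],[0,0,0,0,0,6,0],[0,0,0,0,0,8,0],[0,0,0,0,0,9.5,0],[0,0,0,0,0,9.5,0],[0,0,0,0,0,9.5,0]]]';python3 -c "
from h import *
s=observe();print(s['tcp_pos'],s['ft_force'],s['moment'])"
```

```text
time_s: 8.62
tcp_pos: [0.5313, -0.0248, 0.285]
orientation: [[0.997, 0.077, -0.001], [0.077, -0.997, -0.001], [-0.001, 0.0, -1.0]]
ft_force: [-1.9, -4.5, -7.5]
width: 0.122
[ 0.53127356 -0.02481706  0.28500305] [-1.89425114 -4.48519593 -7.53871442] [-0.85612155  0.36463862  0.02720335]
```

```bash
python3 -m crank '[[[0,0,0,0,0,0.7,0],[0,0,0,0,0,0.7,0.2],[0,0,0,0,0,0.7,0.4],[0,0,0,0,0,0.7,0.4],[0,0,0,0,0,-15,0.4],[0,0,0,0,0,-45,0.45],[0,0,0,0,0,-45,0.45]]]';python3 -c "
from h import *
save('wrist','w7.png');save('top','t7.png')
s=observe();print(s['tcp_pos'],s['ft_force'])"
```

```text
time_s: 9.5
tcp_pos: [0.5334, -0.0246, 0.3336]
orientation: [[0.997, 0.077, 0.007], [0.077, -0.997, -0.001], [0.007, 0.001, -1.0]]
ft_force: [-0.1, 0.2, -0.0]
width: 0.449
[ 0.53188612 -0.02449293  0.33067048] [-0.11048216 -0.61171411 -0.9090403 ]
```

View pics/w7.png

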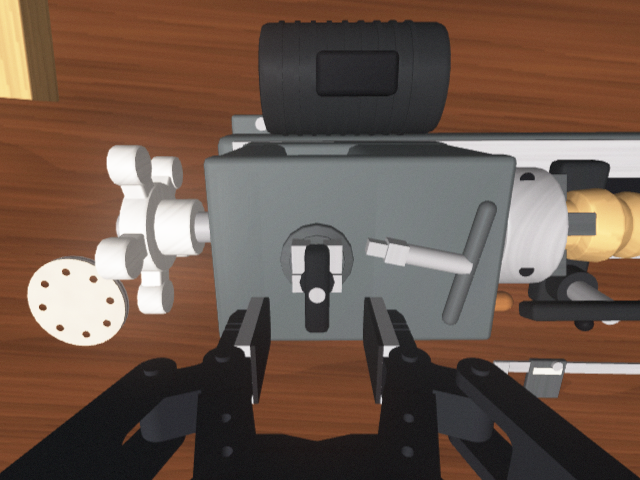

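```bash
python3 -c "
from h import *
rows([.5205,.105,.345],4.4)"
```

```text
shift [  -1.4 -130.   -14.3] turn [ 6.e-02 -6.e-02 -9.e+01]
```

```bash
python3 -m crank '[[[0,0,-10,-1,-20,-15,0.6],[0,0,-20,-1,-50,-15,0.7],[0,0,-30,-1,-80,-15,0.7],[0,0,-40,-1,-110,-15,0.7],[0,0,-50,-1,-130,-15,0.7],[0,0,-60,-1,-130,-15,0.7],[0,0,-70,-1,-130,-15,0.7],[0,0,-80,-1,-130,-15,0.7],[0,0,-90,-1,-130,-15,0.7],[0,0,-90,-1,-130,-15,0.7]]]';python3 -c "
from h import *
save('side','s8.png');
s=observe();print(s['tcp_pos'],s['orientation'])
im=save('wrist','w8.png');
print([(d['pixel'],d['p']) for d in find_in('wrist','lobe')])
im=cv2.imread('pics/s8.png')[160:300,250:390]; cv2.imwrite('pics/s8c.png',cv2.resize(im,None,fx=4,fy=4,interpolation=2))
"
```

```text
time_s: 10.85
tcp_pos: [0.5203, 0.105, 0.3442]
orientation: [[-0.075, 0.997, -0.002], [0.997, 0.075, 0.0], [0.0, -0.002, -1.0]]
ft_force: [1.0, 0.2, 0.3]
width: 0.702
[0.52040516 0.10501403 0.34435001] [[-7.37702185e-02  9.97274154e-01 -1.48862568e-03]
 [ 9.97275248e-01  7.37704116e-02  7.51113415e-05]
 [ 1.84723129e-04 -1.47902856e-03 -9.99998889e-01]]
[([319.5, 226.1], 0.93)]
```

View pics/w8.png

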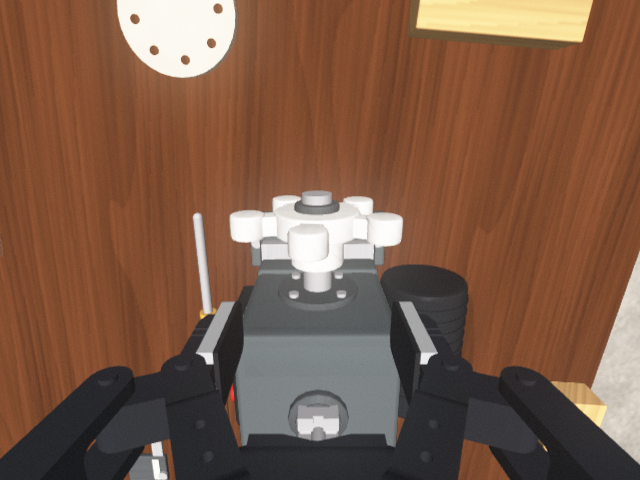

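View pics/s8c.png

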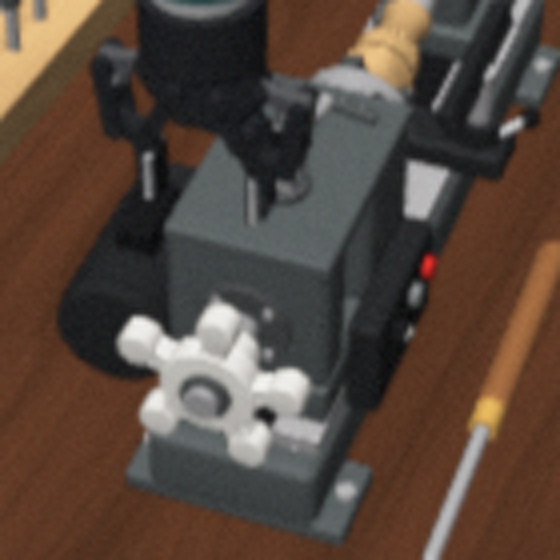

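Run:
```python
from h import *
from scipy.optimize import least_squares
s=observe()
obs=[(309,244),(385,229.5),(247,226.5)]
a=np.radians(4.4); ex=np.array([np.cos(a),np.sin(a),0])
def L(v,k): 
    t=v[2]+k; return np.array([v[0],v[1],.175])+.055*(np.sin(t)*ex+np.cos(t)*np.array([0,0,1]))
d=2*np.pi/5
def r(v): return np.ravel([proj('wrist',L(v,k),s)-o for k,o in zip((0,d,-d),obs)])
q=least_squares(r,[.52,.105,0]); print(q.x,np.degrees(q.x[2]),np.round(r(q.x),1)); print([np.round(L(q.x,k),4) for k in (0,d,-d)])
```

```text
[ 0.52009576  0.10127302 -0.09252309] -5.301182736279952 [ 0.3 -0.3 -1.5  0.2  1.2  0. ]
[array([0.515 , 0.1009, 0.2298]), array([0.5705, 0.1051, 0.1968]), array([0.4666, 0.0972, 0.1871])]
```

```bash
python3 -c "
from h import *
print(tip_reach if not callable(tip_reach) else tip_reach())
rows([.520,.1013,.228],4.4)"
```

```text
0.011
shift [ -3.6  -0.7 116.7] turn [-0.05 -0.01 -0.13]
```

```bash
python3 -m crank '[[[0,0,0,-4,-0.5,30,0.54],[0,0,0,-4,-0.5,60,0.54],[0,0,0,-4,-0.5,90,0.54],[0,0,0,-4,-0.5,116,0.54],[0,0,0,-4,-0.5,116,0.54]]]' 20; python3 -c "
from h import *
s=observe();print(s['tcp_pos'],s['ft_force'],tip_reach)
save('wrist','w9.png')
"
```

```text
time_s: 11.62
tcp_pos: [0.519, 0.1008, 0.2272]
orientation: [[-0.075, 0.997, -0.005], [0.997, 0.075, -0.0], [0.0, -0.005, -1.0]]
ft_force: [0.6, 0.2, 0.7]
width: 0.54
[0.5190397  0.10083756 0.22715476] [0.64529633 0.189747   0.70260962] 0.011
```

View pics/w9.png

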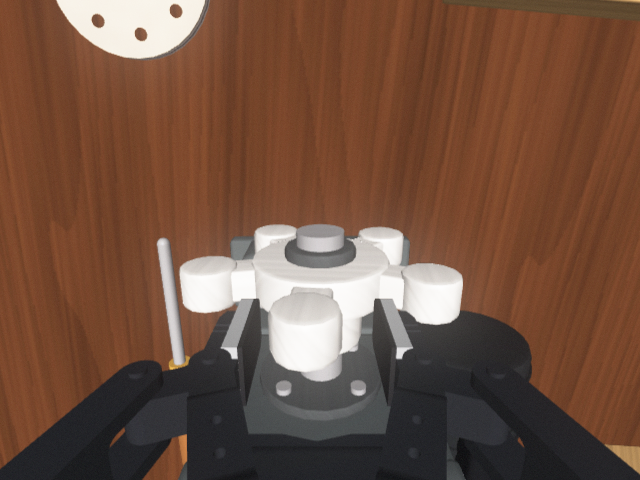

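```bash
python3 -m crank '[[[0,0,0,0,1.5,0,0.54],[0,0,0,0,3,0,0.54],[0,0,0,0,3,0,0.54]]]'; python3 -m crank '[[[0,0,0,0,1,0,0.54],[0,0,0,0,2,0,0.54],[0,0,0,0,2,0,0.54]]]'; python3 -m crank '[[[0,0,0,0,1,0,0.54],[0,0,0,0,2,0,0.54],[0,0,0,0,2,0,0.54]]]'
```

```text
time_s: 12.05
tcp_pos: [0.5239, 0.1012, 0.2298]
orientation: [[-0.077, 0.997, 0.001], [0.997, 0.077, 0.0], [0.0, 0.001, -1.0]]
ft_force: [-0.2, 0.2, 0.4]
width: 0.54
time_s: 12.42
tcp_pos: [0.5254, 0.1014, 0.2291]
orientation: [[-0.077, 0.997, -0.0], [0.997, 0.077, 0.0], [0.0, -0.0, -1.0]]
ft_force: [-2.0, -0.4, 1.2]
width: 0.54
time_s: 12.8
tcp_pos: [0.5274, 0.1015, 0.2291]
orientation: [[-0.077, 0.997, -0.0], [0.997, 0.077, 0.0], [0.0, -0.0, -1.0]]
ft_force: [-3.0, 0.4, 2.6]
width: 0.537
```

```bash
python3 -m crank '[[[0,0,0,0,1,0,0.54],[0,0,0,0,2,0,0.54],[0,0,0,0,2,0,0.54]]]'|egrep 'tcp|force'; python3 -m crank '[[[0,0,0,0,1,0,0.54],[0,0,0,0,2,0,0.54],[0,0,0,0,2,0,0.54]]]'|egrep 'tcp|force'
```

```text
tcp_pos: [0.5299, 0.1017, 0.2291]
ft_force: [-2.8, -0.1, 2.5]
tcp_pos: [0.5318, 0.1018, 0.2291]
ft_force: [-2.2, -0.9, 1.6]
```

```bash
python3 -m crank '[[[0,0,0,0,1,0,0.54],[0,0,0,0,2,0,0.54],[0,0,0,0,2,0,0.54]]]'|egrep 'tcp|force'; python3 -m crank '[[[0,0,0,0,1,0,0.54],[0,0,0,0,2,0,0.54],[0,0,0,0,2,0,0.54]]]'|egrep 'tcp|force'
```

```text
tcp_pos: [0.5338, 0.102, 0.2291]
ft_force: [-2.5, -0.3, 1.8]
tcp_pos: [0.5363, 0.1022, 0.2291]
ft_force: [-1.7, 0.2, 1.6]
```

```bash
python3 -m crank '[[[0,0,0,0,1,0.3,0.54],[0,0,0,0,2,0.5,0.54],[0,0,0,0,2,0.5,0.54]]]'|egrep 'tcp|force'; python3 -c "
from h import *
save('wrist','w10.png')
s=observe();print(s['ft_force'])"
```

```text
tcp_pos: [0.5381, 0.1023, 0.2286]
ft_force: [-0.9, -0.4, 0.9]
[-0.38556754 -0.25563434  0.02158771]
```

View pics/w10.png

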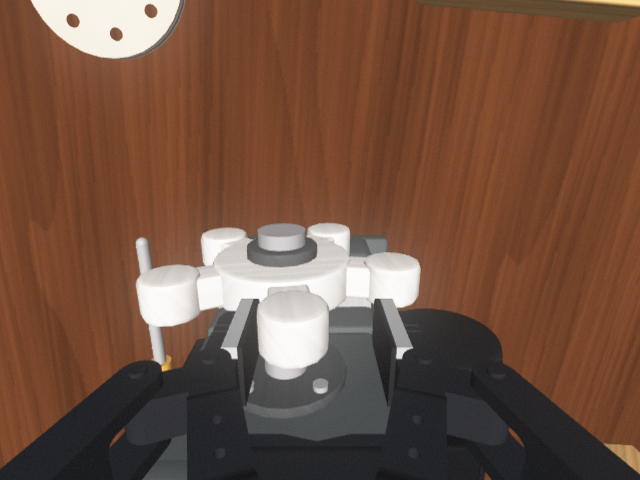

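```bash
python3 -m crank '[[[0,0,0,0,0.5,0,0.54],[0,0,0,0,1,0,0.54],[0,0,0,0,1,0,0.54]]]'|egrep 'tcp|force'; python3 -c "
from h import *
s=observe();print(s['ft_force'])"
```

```text
tcp_pos: [0.5382, 0.1023, 0.2285]
ft_force: [-2.4, -0.3, 1.0]
[-2.38507887 -0.30777988  0.97935657]
```

```bash
python3 -m crank '[[[0,0,0,0,0.5,0,0.54],[0,0,0,0,1,0,0.54],[0,0,0,0,1,0,0.54]]]'|egrep 'tcp|force'; python3 -c "
from h import *
s=observe();print(s['ft_force'])"
```

```text
tcp_pos: [0.5396, 0.1024, 0.2287]
ft_force: [-2.7, 0.6, 0.6]
[-2.68589253  0.628688    0.59115098]
```

```bash
python3 -m crank '[[[0,0,0,0,0.5,0,0.54],[0,0,0,0,1,0,0.54],[0,0,0,0,1,0,0.54]]]'|egrep 'tcp|force'; python3 -m crank '[[[0,0,0,0,0.5,0,0.54],[0,0,0,0,1,0,0.54],[0,0,0,0,1,0,0.54]]]'|egrep 'tcp|force'
```

```text
tcp_pos: [0.5408, 0.1025, 0.2287]
ft_force: [-1.7, -0.8, 0.3]
tcp_pos: [0.5419, 0.1026, 0.2286]
ft_force: [-1.0, -0.7, 0.3]
```

```bash
python3 -m crank '[[[0,0,0,0,1,0.3,0.54],[0,0,0,0,2,0.7,0.54],[0,0,0,0,2,0.7,0.54]]]'|egrep 'tcp|force'; python3 -m crank '[[[0,0,0,0,1,0.3,0.54],[0,0,0,0,1.5,0.7,0.54],[0,0,0,0,1.5,0.7,0.54]]]'|egrep 'tcp|force'
```

```text
tcp_pos: [0.5436, 0.1027, 0.2278]
ft_force: [-1.3, -0.1, 0.1]
tcp_pos: [0.5448, 0.1028, 0.2271]
ft_force: [-3.6, -0.9, 1.3]
```

```bash
python3 -m crank '[[[0,0,0,0,0.7,0,0.54],[0,0,0,0,1.5,0.5,0.54],[0,0,0,0,1.5,0.5,0.54]]]'|egrep 'tcp|force'; python3 -c "
from h import *
save('wrist','w11.png')
s=observe();print(s['tcp_pos'],s['ft_force'])
obs=None"
```

```text
tcp_pos: [0.5469, 0.103, 0.2267]
ft_force: [-1.4, -0.0, 0.4]
[0.54697704 0.10300845 0.22665802] [-0.72529811 -0.42541689 -0.4350585 ]
```

View pics/w11.png

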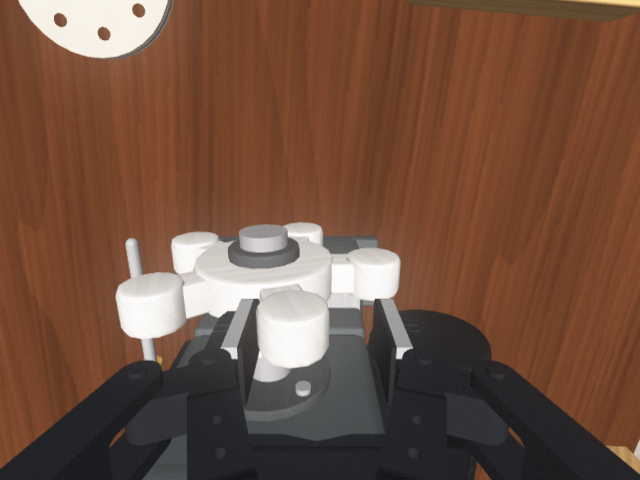

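```bash
python3 -m crank '[[[0,0,0,0,0.7,0.2,0.54],[0,0,0,0,1.5,0.5,0.54],[0,0,0,0,1.5,0.5,0.54]]]'|egrep 'tcp|force'; python3 -m crank '[[[0,0,0,0,0.7,0.2,0.54],[0,0,0,0,1.5,0.5,0.54],[0,0,0,0,1.5,0.5,0.54]]]'|egrep 'tcp|force'
```

```text
tcp_pos: [0.5482, 0.1031, 0.2262]
ft_force: [-0.7, -0.6, -0.2]
tcp_pos: [0.5498, 0.1032, 0.2256]
ft_force: [-1.4, -0.7, 0.1]
```

```bash
python3 -m crank '[[[0,0,0,0,0.7,0.2,0.54],[0,0,0,0,1.5,0.5,0.54],[0,0,0,0,1.5,0.5,0.54]]]'|egrep 'tcp|force'
```

```text
tcp_pos: [0.5517, 0.1034, 0.2253]
ft_force: [-0.3, -1.1, 0.0]
```

```bash
python3 -m crank '[[[0,0,0,0,0.7,0.2,0.54],[0,0,0,0,1.5,0.6,0.54],[0,0,0,0,1.5,0.6,0.54]]]'|egrep 'tcp|force'; python3 -m crank '[[[0,0,0,0,0.7,0.2,0.54],[0,0,0,0,1.5,0.6,0.54],[0,0,0,0,1.5,0.6,0.54]]]'|egrep 'tcp|force'
```

```text
tcp_pos: [0.5526, 0.1034, 0.2246]
ft_force: [0.4, -0.3, -0.1]
tcp_pos: [0.554, 0.1035, 0.2239]
ft_force: [0.0, -0.2, -0.5]
```

```bash
python3 -c "
from h import *
save('wrist','w12.png');save('side','s12.png')
s=observe();print(s['tcp_pos'],s['ft_force'])
im=cv2.imread('pics/s12.png')[160:300,250:390]; cv2.imwrite('pics/s12c.png',cv2.resize(im,None,fx=4,fy=4,interpolation=2))"
```

```text
[0.55394213 0.10355892 0.22398627] [-0.39105295  0.26451608  0.61776816]
```

View pics/w12.png

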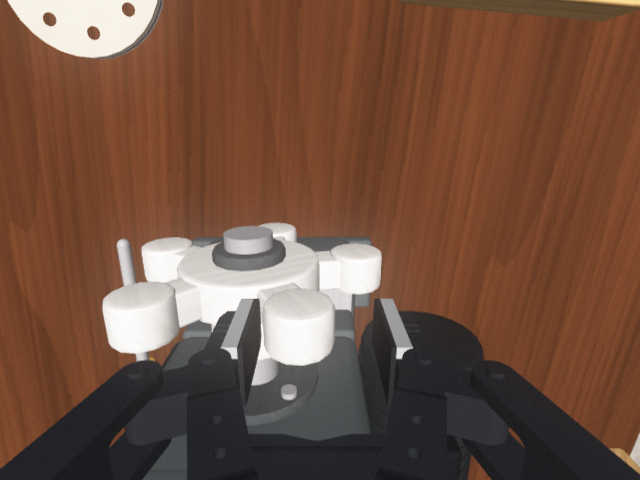

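View pics/s12c.png

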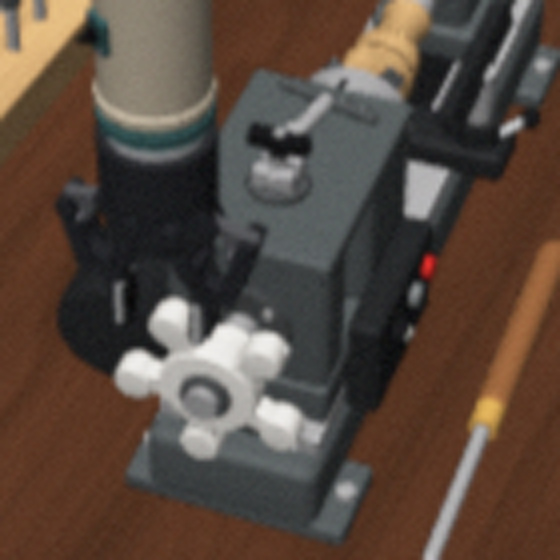

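```bash
python3 -m crank '[[[0,0,0,0,0.7,0.2,0.54],[0,0,0,0,1.5,0.4,0.54],[0,0,0,0,1.5,0.4,0.54]]]'|egrep 'tcp|force'; python3 -c "
from h import *
save('wrist','w13.png')
s=observe();print(s['tcp_pos'],s['ft_force'])
a=cv2.imread('pics/w12.png')[200:400,90:410];b=cv2.imread('pics/w13.png')[200:400,90:410]
cv2.imwrite('pics/d13.png',cv2.resize(np.vstack([a,b]),None,fx=1.45,fy=1.45))"
```

```text
tcp_pos: [0.5555, 0.1036, 0.2236]
ft_force: [-0.7, -0.2, 0.3]
[0.55542724 0.10367086 0.22359864] [-0.05573168  0.02124657  0.67125403]
```

View pics/d13.png

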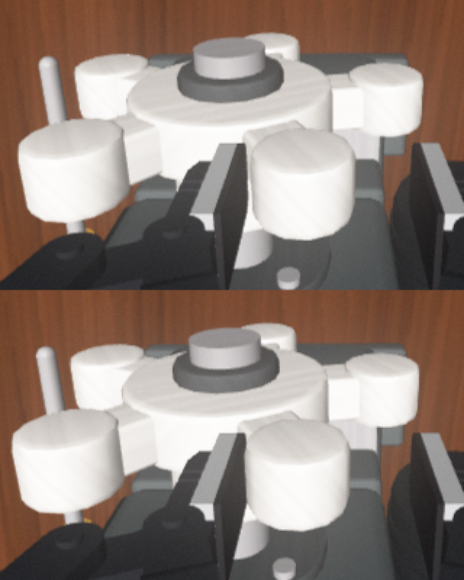

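```bash
for i in 1; do python3 -m crank '[[[0,0,0,0,0.5,0.2,0.54],[0,0,0,0,1,0.3,0.54],[0,0,0,0,1,0.3,0.54],[0,0,0,0,1,0.3,0.54]]]'|egrep 'tcp|force'; done; python3 -c "
from h import *
s=observe();print(s['tcp_pos'],s['ft_force'])"
```

```text
tcp_pos: [0.5564, 0.1037, 0.2233]
ft_force: [-0.2, -0.6, 0.5]
[0.55641225 0.10374596 0.22327693] [-0.20577664 -0.63884106  0.46263497]
```

```bash
python3 -m crank '[[[0,0,0,0,0.5,0.2,0.54],[0,0,0,0,1,0.3,0.54],[0,0,0,0,1,0.3,0.54],[0,0,0,0,1,0.3,0.54]]]'|egrep 'tcp|force'; python3 -c "
from h import *
s=observe();print(s['time_s'],s['tcp_pos'],s['ft_force'])"
```

```text
tcp_pos: [0.5574, 0.1038, 0.223]
ft_force: [-0.4, 0.0, 0.5]
20.8 [0.55741331 0.10383251 0.22297955] [-0.44573755  0.02214761  0.51708639]
```

```bash
python3 -m crank '[[[0,0,0,0,0.5,0.2,0.54],[0,0,0,0,1,0.3,0.54],[0,0,0,0,1,0.3,0.54],[0,0,0,0,1,0.3,0.54]]]'|egrep 'tcp|force'; python3 -c "
from h import *
save('wrist','w14.png')
s=observe();print(s['time_s'],s['tcp_pos'],s['ft_force'])
a=cv2.imread('pics/w13.png')[200:400,90:410];b=cv2.imread('pics/w14.png')[200:400,90:410]
cv2.imwrite('pics/d14.png',cv2.resize(np.vstack([a,b]),None,fx=1.45,fy=1.45))"
```

```text
tcp_pos: [0.5579, 0.1039, 0.2227]
ft_force: [-3.7, -0.7, 3.4]
21.35 [0.55794008 0.10384979 0.22268907] [-3.69427767  0.28772124  2.6666834 ]
```

View pics/d14.png

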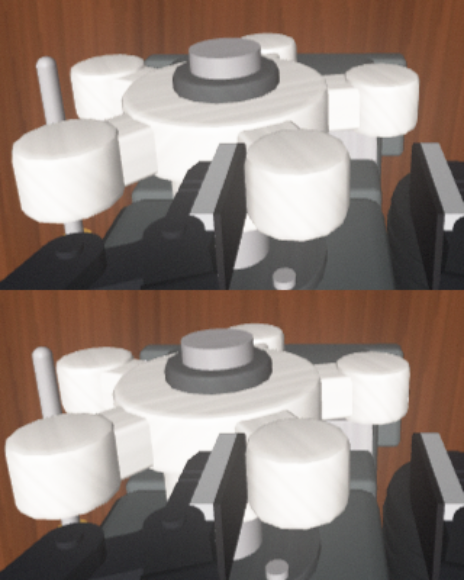

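```bash
python3 -m crank '[[[0,0,0,0,0.5,0,0.54],[0,0,0,0,1,0,0.54],[0,0,0,0,1,0,0.54],[0,0,0,0,1,0,0.54]]]'|egrep 'tcp|force'; python3 -c "
from h import *
s=observe();print(s['time_s'],s['tcp_pos'],s['ft_force'])"
```

```text
tcp_pos: [0.5583, 0.1039, 0.2226]
ft_force: [-5.8, 0.4, 3.7]
21.85 [0.55826862 0.10388542 0.22257613] [-5.7984486   0.37786177  3.70580392]
```

```bash
python3 -m crank '[[[0,0,0,0,-2,0,0.54],[0,0,0,0,-4,0,0.54],[0,0,0,0,-4,-30,0.54],[0,0,0,0,-4,-70,0.54],[0,0,0,0,-4,-105,0.54],[0,0,0,0,-4,-105,0.54]]]'|egrep 'tcp|force'; python3 -c "
from h import *
rows([.5319,-.0245,.3307],-85.6)"
```

```text
tcp_pos: [0.5581, 0.1038, 0.331]
ft_force: [0.8, -0.4, 0.1]
shift [-125.9  -36.    -0. ] turn [ 0.43 -0.43 90.  ]
```

```bash
python3 -m crank '[[[0,0,10,-20,-6,0,0.45],[0,0,20,-45,-13,0,0.45],[0,0,30,-70,-20,0,0.45],[0,0,40,-95,-27,0,0.45],[0,0,50,-126,-35,0,0.45],[0,0,60,-126,-35,0,0.45],[0,0,70,-126,-35,0,0.45],[0,0,80,-126,-35,0,0.45],[0,0,90,-126,-35,0,0.45],[0,0,90,-126,-35,0,0.45]]]'|egrep 'tcp|force';python3 -c "
from h import *
grab_frame('wrist');grab_frame('wrist')
s=observe();print(s['tcp_pos'],s['orientation'],s['time_s'])
im=save('wrist','w15.png')
a=cv2.imread('pics/w7.png')
cv2.imwrite('pics/d15.png',cv2.resize(np.hstack([a[200:360,240:400],im[200:360,240:400]]),None,fx=2.5,fy=2.5,interpolation=2))"
```

```text
tcp_pos: [0.5304, -0.0247, 0.3265]
ft_force: [-0.3, -0.1, 0.9]
[ 0.53030343 -0.02469396  0.32690522] [[ 9.96848553e-01  7.93267438e-02 -4.80695239e-04]
 [ 7.93268495e-02 -9.96848639e-01  2.04887785e-04]
 [-4.62927314e-04 -2.42374131e-04 -9.99999863e-01]] 23.95
```

View pics/d15.png

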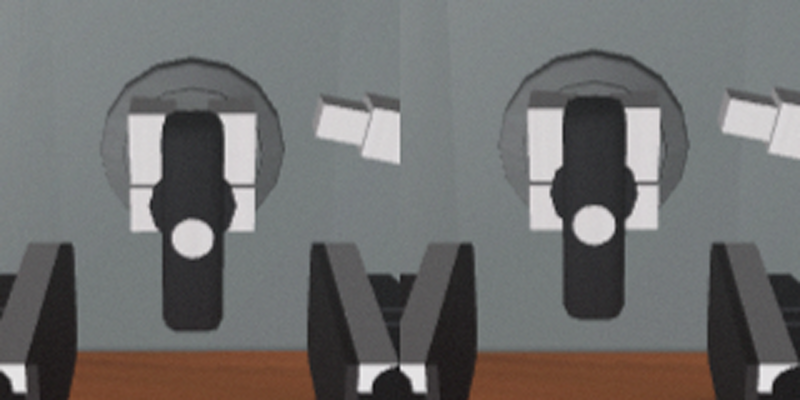

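Run:
```python
from h import *
s=observe()
R7=np.array([[.997,.077,.0],[.077,-.997,-.001],[.0,.001,-1.]]); U,_,V=np.linalg.svd(R7); R7=U@V
s7=dict(tcp_pos=np.array([.53189,-.02449,.331]),orientation=R7)
f=lambda x,y:(x/2.5+240-.3,y/2.5+200-.3)
for n,p,d,e,t in (('before',s7,(192,238),(192,231),(192,112)),('after',s,(194,225),(194,230),(194,107))):
    ed=onz('wrist',f(*e),.265,p); tp=onz('wrist',f(*t),.265,p)
    c=(ed+tp)/2
    print(n,'collar x',ed[0],tp[0],tp[0]-ed[0])
    for z in (.292,.294,.296,.298,.300,.302): 
        q=onz('wrist',f(*d),z,p); print('  ',z,round((q[0]-c[0])*1e3,2))
```

```text
before collar x 0.514961673232219 0.5432812888534226 0.028319615621203664
   0.292 -2.71
   0.294 -1.73
   0.296 -0.75
   0.298 0.22
   0.3 1.2
   0.302 2.18
after collar x 0.5154825169312824 0.5441151812642742 0.02863266433299172
   0.292 -0.35
   0.294 0.6
   0.296 1.54
   0.298 2.49
   0.3 3.43
   0.302 4.38
```

Run:
```python
from h import *
s=observe()
R7=np.array([[.997,.077,.0],[.077,-.997,-.001],[.0,.001,-1.]]); U,_,V=np.linalg.svd(R7); R7=U@V
s7=dict(tcp_pos=np.array([.53189,-.02449,.331]),orientation=R7)
for fn,p in (('w7',s7),('w15',s)):
    g=cv2.cvtColor(cv2.imread(f'pics/{fn}.png'),cv2.COLOR_BGR2GRAY)
    n,l,st,ce=cv2.connectedComponentsWithStats((g[230:320,285:350]>190).astype(np.uint8))
    d=None;bo=[]
    for i in range(1,n):
        x,y,w,h,a=st[i]
        if a>100 or a>30: print(fn,st[i].tolist(),ce[i]+[285,230])
        c=ce[i]+[285,230]
        if 312<c[0]<322 and 10<w<25 and a>80: d=c
    # collar edges via gradient on columns of the light blocks
    def edges(cols,lo,hi):
        pr=g[lo:hi,cols].mean(1); return pr
    pr=g[225:310,295:303].mean(1)
    gr=np.diff(pr); t=np.argmax(gr); b=np.argmin(gr)
    def sub(k,sg):
        a=sg*gr[k-1:k+2]; return 225.5+k+(a[2]-a[0])/(2*(2*a[1]-a[0]-a[2])) if True else 0
    te,be=sub(t,1),sub(b,-1); print('edges',te,be,'dot',d)
    A=onz('wrist',(318,te),.265,p)[0];B=onz('wrist',(318,be),.265,p)[0]
    from scipy.optimize import brentq
    print(fn,'len',A-B,'dot z',brentq(lambda z:onz('wrist',d,z,p)[0]-(A+B)/2,.25,.33))
```

```text
w7 [7, 16, 14, 27, 320] [297.70625 258.825  ]
w7 [43, 16, 14, 27, 323] [335.43034056 258.65325077]
w7 [7, 46, 10, 16, 123] [296.07317073 283.53658537]
w7 [47, 46, 10, 16, 128] [337.2734375 283.625    ]
w7 [24, 59, 16, 13, 173] [316.61271676 294.93641618]
edges 245.3423236514523 273.2268226822682 dot [316.61271676 294.93641618]
w7 len 0.01632852964700371 dot z 0.3089853083771324
w15 [6, 14, 14, 28, 354] [297.5960452  256.71186441]
w15 [45, 14, 14, 28, 337] [336.94658754 256.69139466]
w15 [7, 45, 13, 16, 157] [296.57961783 283.30573248]
w15 [46, 45, 12, 16, 151] [337.64900662 283.23178808]
w15 [25, 53, 16, 14, 181] [317.27624309 289.57458564]
edges 242.82637729549248 271.84615384615387 dot [317.27624309 289.57458564]
w15 len 0.016601550644353646 dot z 0.30501274532258466
```

Run:
```python
from h import *
from scipy.optimize import brentq
s=observe()
R7=np.array([[.997,.077,.0],[.077,-.997,-.001],[.0,.001,-1.]]); U,_,V=np.linalg.svd(R7); R7=U@V
s7=dict(tcp_pos=np.array([.53189,-.02449,.331]),orientation=R7)
for p,t,b,d in ((s7,245.4,291.5,(316.6,294.94)),(s,242.9,290.5,(317.3,289.57))):
    A=onz('wrist',(318,t),.265,p)[0];B=onz('wrist',(318,b),.265,p)[0]
    print('len',A-B,'dot z',brentq(lambda z:onz('wrist',d,z,p)[0]-(A+B)/2,.25,.33))
im=save('top','t16.png');save('side','s16.png')
a=cv2.imread('pics/t7.png')
cv2.imwrite('pics/d16.png',np.vstack([im[90:380,30:600]]))
```

```text
len 0.027431119409845994 dot z 0.2975622944437354
len 0.027680321609075853 dot z 0.2931863908661949
```

View pics/s16.png

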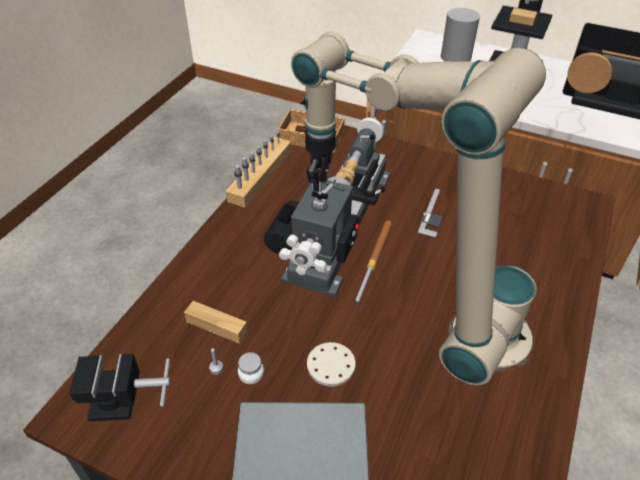

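```bash
python3 -m crank '[[[0,0,0,0,0,0,0.1],[0,0,0,0,0,0,0],[0,0,0,0,0,5,0],[0,0,0,0,0,10,0],[0,0,0,0,0,15,0],[0,0,0,0,0,19,0],[0,0,0,0,0,19,0],[0,0,0,0,0,19,0]]]';python3 -m crank '[[[0,0,0,0,0,1,0],[0,0,0,0,0,1.5,0],[0,0,0,0,0,1.5,0]]]'
```

```text
time_s: 25.1
tcp_pos: [0.5303, -0.0247, 0.3088]
orientation: [[0.997, 0.077, 0.0], [0.077, -0.997, 0.0], [0.0, -0.0, -1.0]]
ft_force: [-0.2, 0.2, -0.2]
width: -0.001
time_s: 25.48
tcp_pos: [0.5302, -0.0246, 0.3072]
orientation: [[0.997, 0.077, 0.0], [0.077, -0.997, 0.0], [0.0, -0.0, -1.0]]
ft_force: [-0.9, -0.6, 0.1]
width: -0.001
```

```bash
python3 -m crank '[[[0,0,0,0,0,1,0],[0,0,0,0,0,2,0],[0,0,0,0,0,2,0]]]'|egrep 'tcp|force';python3 -m crank '[[[0,0,0,0,0,0.5,0],[0,0,0,0,0,1,0],[0,0,0,0,0,1,0]]]'|egrep 'tcp|force'
```

```text
tcp_pos: [0.5301, -0.0247, 0.3051]
ft_force: [-0.6, -0.1, 0.6]
tcp_pos: [0.5302, -0.0247, 0.3041]
ft_force: [-0.5, -0.6, 1.3]
```

```bash
python3 -m crank '[[[0,0,0,0,0,0.5,0],[0,0,0,0,0,1,0],[0,0,0,0,0,1,0]]]'|egrep 'tcp|force'
```

```text
tcp_pos: [0.5302, -0.0247, 0.3031]
ft_force: [-0.2, -0.5, 1.4]
```

```bash
python3 -m crank '[[[0,0,0,0,0,0.5,0],[0,0,0,0,0,1,0],[0,0,0,0,0,1,0]]]'|egrep 'tcp|force'
```

```text
tcp_pos: [0.5303, -0.0247, 0.303]
ft_force: [-0.9, -0.0, 5.5]
```

```bash
python3 -m crank '[[[0,0,0,0,0,0.5,0],[0,0,0,0,0,1,0],[0,0,0,0,0,1,0]]]'|egrep 'tcp|force'
```

```text
tcp_pos: [0.5304, -0.0247, 0.3029]
ft_force: [-2.4, -0.8, 8.9]
```

```bash
python3 -m crank '[[[0,0,0,0,0,-15,0],[0,0,0,0,0,-45,0],[0,0,0,0,0,-80,0],[0,0,0,0,0,-80,0],[0,0,0,0,0,-80,0]]]'; python3 -c "
from h import *
im=save('wrist','w17.png')
print(observe()['ft_force'])"
```

```text
time_s: 27.98
tcp_pos: [0.53, -0.0246, 0.3806]
orientation: [[0.997, 0.077, -0.001], [0.077, -0.997, 0.0], [-0.001, -0.0, -1.0]]
ft_force: [-0.0, 0.3, -0.7]
width: -0.002
[ 0.12968533  0.35094854 -0.16070085]
```

View pics/w17.png

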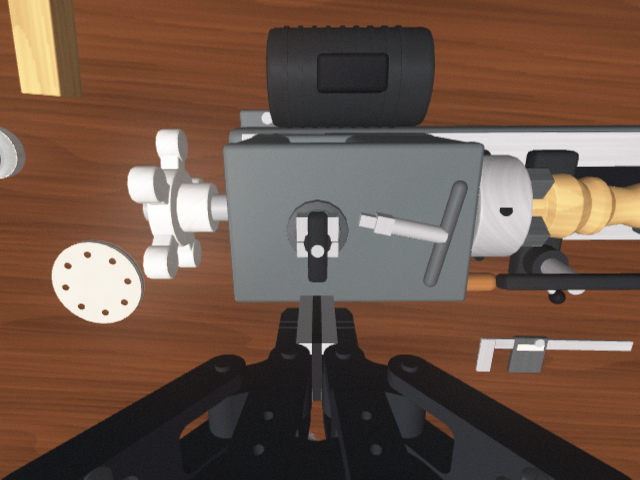

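The bar lies along the lathe's x, low in the slot (dot at 317,251). The chuck key is in place and the gripper is clear.

```bash
python3 -c "
from station import job_done
print(job_done())"
```

```text
the job is handed in; nothing more can be done
None
```

I pulled the index pin out of its parking notch, turned it 90° and let it down onto the index ring. I then rolled the handwheel in small pushes until it ran ahead and stopped dead, and handed the job in at about 28 s of the 58 s allowed.

- **Pin height, by camera:** the grip sat at 5.5 mm up on the tooth and dropped 4.4 to 4.9 mm. That is a bit less than the nominal 5.5 mm, so the pictures alone left up to about 1 mm open.
- **Pin height, by touch:** because of that gap I pressed lightly on the grip with the shut fingers. It was blocked at 292 mm, which is the fully home height, and took 9 N without giving. I read the pin as fully home.
- **Forces on the wheel:** pushing took mostly 1 to 4 N, less than the 4 to 6 N expected. At the stop I pushed to about 6 N sideways, then backed off.
- **Other things:** none looked moved in the last side and wrist pictures, but I did not measure their positions. At hand-in the robot stood clear above the grip, touching nothing.

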